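# Feed a toy ramp along a sanding-board fence with a push stick

### The job

The wooden toy ramp needs its underside rubbed flat on the sanding board. Take the push stick, use it to set the ramp snug against the fence while it is still short of the sandpaper, then feed it in one pass along the fence over the sandpaper until its toe is home against the end stop. Touch the ramp only with the stick and keep it pressed to the fence all the way with light, steady pressure, since hard pushing would shift the fence; then lay the stick flat on the shelf, off the board, and leave the tin and the toys as they stand.

Things in the scene. Friction and masses are not known exactly. Their poses are not given: they have to be found in the camera images.
- board: Sanding board screwed flat to the shelf: wooden base 190 (its x) x 420 (its y) x 18 mm high. Origin: centre of the underside, on the shelf. Its +x points to the fence side, its +y is the feed direction; its top is 18 mm above the origin. A brown sandpaper strip lies flush in the top from y = -20 to +189 mm; the end before it is bare wood.
- fence: The fence's fixed pivot screw and the straight wooden batten it carries, 22 mm wide, 22 mm high, 420 mm long, on the board's top from 20 mm behind the screw to 400 mm ahead of it in the feed direction; a wing nut clamps its far end. Origin: on the screw's axis at board-top height, (64, -190) mm in the board's frame, axes as the board's. The batten does not give.
- fence_face (a point): Point on the batten's working face beside the pivot screw, (53, -190) mm in the board's frame, 11 mm above the board's top. From here the face runs along the board's +y, but clamped by eye, up to 0.03 rad out either way (11 mm at the stop); no reading shows that angle. Ramp on batten: 3 to 7 N is good pressure, over 12 N is forcing it, 0 N means it has left it.
- stop: End stop, a wooden strip 68 (x) x 20 (y) x 14 mm high across the +y end of the board; origin at the centre of its underside, at board-top height, at (4, 200) mm in the board's frame, axes as the board's; its working face is 10 mm to the -y side of the origin. It is pinned lightly: a thrust of the ramp above 20 N counts as forcing it. It does not give.
- ramp: Wooden toy car ramp, a wedge 60 (its x) x 120 (its y) mm, 0.15 to 0.31 kg, loose on the board's bare end. Origin: centre of its underside. The heel, a vertical face 42 mm high, is at y = -60 mm; the deck slopes down to the toe, 8 mm high, at y = +60 mm, which leads. Its +x side (x = +30 mm) goes against the batten, which it starts a few mm to 30 mm off, up to 0.14 rad askew.
- ramp_heel_corner (a point): Point on the ramp's vertical heel edge away from the fence (ramp frame x -30, y -60 mm), 16 mm above its underside: the corner that the stick's notch takes.
- push_stick: Wooden push stick lying flat on the shelf, 0.14 kg. Along its own x: a squared handle 24 mm wide and 30 mm high from x = -127 to about +38 mm, then a head 26 mm high and about 50 mm across at the nose, ending at x = 97 mm. Origin: on the underside of the handle, a good place to grip, near the balance point. +x points to the nose.
- stick_notch (a point): Bottom of the upright V notch (120 degrees wide, 12 mm deep, 41 mm across its mouth) in the stick's nose: 85 mm along +x from the stick's origin and 13 mm above its underside. It takes an upright corner best when the stick points along the corner's diagonal (halfway between towards the fence and the feed direction).
- tin: Stainless steel tin with screw-top lid, 88 mm across, 105 mm high; origin at its base. Bystander.
- rally_car: Red die-cast rally car, 31 x 74 x 25 mm; origin at its base. Bystander, beyond the fence.
- garbage_truck: White plastic garbage truck, 66 x 172 x 84 mm; origin at its base. Bystander, beyond the fence.
- road_barrier: Orange plastic road barrier, 42 x 112 x 58 mm; origin at its base. Bystander, beyond the fence.

How it is judged:
By the outcome, as a careful person would: the job done as asked, in the order asked, and still so for the second after the job is handed in, with the robot touching nothing.
It also fails if it takes over 72 s, if anything falls off the work surface, if the arm or the gripper's body presses on something with over 40 N, if the wrist force passes 120 N, or if a joint passes its speed limit or range.

### The arm

A 7-joint arm with a two-finger parallel gripper is mounted at the origin on the work surface. World frame = base frame: x ahead of the robot, y to its left, z up, the work surface at z = 0. Lengths are in m, angles in rad, forces in N, time in s.
With the tool pointing down it reaches from about 0.425 to 0.875 m from the base axis. Payload 4.7 kg.
Tool frame: the origin (TCP) lies on the centre line of the jaws, within the pads' length; the fingertips stand 22 mm ahead of it and the grasp point (between the pads) lies 3 mm ahead of it; z points along the fingers, y is the direction in which the jaws open and shut (so a half turn about z gives the same grasp; the last joint's range is limited). The gripper opens to 87 mm and grips with 3 to 60 N. Pads are 19 mm wide; open, the fingers measure 117 mm over their backs; the gripper's body (75 mm by 190 mm) begins 51 mm behind the grasp point.
Start: joints at [1.228, 0.321, -0.07, 1.45, 0.023, 1.371, -0.057], TCP at [0.227, -0.609, 0.245] pointing down, gripper open.
Joint ranges: [-2.86, 2.86], [-0.3, 2.09], [-1.38, 1.24], [0.06, 2.45], [-1.56, 4.7], [0.09, 2.05], [-2.69, 2.69]. Speed limits (rad/s): [2.57, 2.57, 3.14, 3.14, 3.14, 3.14, 3.14].

### API

Orientations are given as a rotation vector (axis times angle).
In Python, from bench import ctrl, imaging, close_job, finder gives the robot as it stands. The module is installed in compiled form; this text tells all that it offers.
- The arm moves only by the shell command python3 -m jog 'ROWS' [FORCE]. ROWS is JSON, a list that holds one entry, the list of rows, each a list of 7 numbers: the shift along the tool's x, y, z in cm, then the turn, a rotation vector about the tool's x, y, z in degrees, then the finger opening in cm, from 0 to 8.7. In form: [[[dx, dy, dz, ax, ay, az, claw], ...]]. A call has 1 to 12 rows; each row shifts and turns the commanded pose from where the row before left it, along the tool's axes as they then stand; what a row does not reach is not made up. A row lasts 1/10 s, in which the tool goes at most 50 mm and 8.59 degrees, less where a joint would pass 70% of its speed; a pose out of reach is approached as far as the arm can. A call is refused whole if a number of a shift passes 5 or a number of a turn 8.59, either way. A call with a gripper value outside its range is refused whole. The fingers move at their own pace and stop on an object; FORCE is the grip in N (left out, the last holds). Time passes only in rows, so rows that do not move let the fingers close. It gives the time, the measured TCP pose, the force and the opening at its end, in the units of the state.
- ctrl.get_state(): the state, without advancing time (a new reading comes with each control period).
- imaging.get_image(name): name is "scene" or "top"; returns a dict with "frame" (400x640x3 uint8, red, green, blue), "intrinsics" (3x3 intrinsics, pixels), "pose" (4x4, takes a point from camera to world coordinates). Camera axes: x right, y down, z forward; pixel columns grow to the right and rows downward; lengths in m; the calibration is good to about 2 mm. A picture is of the moment at which its call begins. There is no depth.
- close_job(): hands the job in, once; it reports no verdict.
Trained networks look in the newest picture that a camera, given by its name, has taken for a name from the list of things; names that differ only in an ending like _2 or _b are one class to them, and where a whole thing is asked for, a point or a joint stands for the part that bears it (a point fixed in the world has none). Each returns a list of dicts, best first, with "conf" (0 to 1); they miss things now and then, are a little off and sometimes report something else, mostly with a low value. They report only what shows in the picture. A call takes as long as a camera call.
- finder.trace(label, camera): "region" (400x640 bool, what is visible of it) and "point" ([row, column] as shares, 0 to 1, of the picture: columns of its width, rows of its height, amid what is visible of it).
- finder.spot_point(label, camera): "point" ([row, column] as shares, 0 to 1, of the picture: columns of its width, rows of its height: a listed point, or the origin of a listed thing).
The state is a dict: "time": time; "joint_positions": joint angles; "qd": joint speeds; "joint_torque": joint torques, N m; "position": TCP position; "tool_rot": TCP orientation; "ft_force": force on the tool from outside, world axes, zero at the start; "torque": the same for the moment, N m; "grip_width": opening from 0.0 (shut) to 1.0 (fully open).
Only numpy, scipy, OpenCV 4.12 (cv2) and the standard library are available. Lean on these libraries where they do the work, as an engineer would, in place of code of your own. Each camera call takes 0.05 s, during which the arm holds its last target. There are 200 camera calls.

## Working session

There is one attempt and no reset: what is moved stays moved. The work goes in short steps, Python scripts to look and compute and a shell command to move; the robot and the scene stay as the last step left them, time stands still between calls to the robot, and variables do not carry over. Pictures are saved under pics/ and viewed, about 8 in all and at most 12, crops included, and the job is handed in when it is done.

```bash
mkdir -p pics
cat > h.py <<'E'
import numpy as np, cv2
from bench import ctrl, imaging, finder
from scipy.spatial.transform import Rotation as R
def ray(im,pt):
    K=np.array(im["intrinsics"]);P=np.array(im["pose"])
    h,w=im["frame"].shape[:2]
    d=P[:3,:3]@np.linalg.inv(K)@np.array([pt[1]*w,pt[0]*h,1]);return P[:3,3],d
def onz(im,pt,z):
    o,d=ray(im,pt);return (o+d*(z-o[2])/d[2])
def proj(im,X):
    K=np.array(im["intrinsics"]);P=np.array(im["pose"])
    c=(np.atleast_2d(X)-P[:3,3])@P[:3,:3];u=c@K.T;return u[:,:2]/u[:,2:]
def save(im,n): cv2.imwrite("pics/"+n,im["frame"][:,:,::-1])
E
python3 - <<'E'
from h import *
np.set_printoptions(precision=4,suppress=True)
s=ctrl.get_state();print(s)
Z=dict(board=0,fence=.018,fence_face=.029,stop=.018,ramp=.018,ramp_heel_corner=.034,push_stick=0,stick_notch=.013,tin=0,rally_car=0,garbage_truck=0,road_barrier=0)
for c in("top","scene"):
    im=imaging.get_image(c);save(im,c+"0.png");print(c,im["pose"],im["intrinsics"][0])
    for n,z in Z.items():
        for r in finder.spot_point(n,c)[:2]:
            print(n,round(r["conf"],2),np.array(r["point"])*[400,640],onz(im,r["point"],z)[:2])
E
```

```text
{'time': 0.0, 'joint_positions': array([ 1.2281,  0.3218, -0.0701,  1.4517,  0.0226,  1.3708, -0.0569]), 'qd': array([-0.0012, -0.0006, -0.0002, -0.    , -0.0007, -0.0034, -0.0004]), 'joint_torque': array([  0.0002, -49.1278,  -0.4038, -31.2526,  -0.0641,   0.0436,
         0.0002]), 'position': array([ 0.2268, -0.6086,  0.2435]), 'tool_rot': array([-3.0899, -0.5572,  0.0007]), 'ft_force': array([-0.2677, -0.2115,  0.1075]), 'torque': array([-0.0359, -0.0232, -0.0086]), 'grip_width': 1.0014625078897705}
top [[ 0.0277 -0.9903  0.1358  0.451 ]
 [-0.9995 -0.0297 -0.013   0.0361]
 [ 0.0169 -0.1354 -0.9906  1.1493]
 [ 0.      0.      0.      1.    ]] [365.2519   0.     319.0506]
board 0.65 [212.68  297.472] [0.5623 0.0879]
fence 0.61 [192.8   357.184] [ 0.6287 -0.0979]
fence 0.21 [148.6  393.28] [ 0.7752 -0.2115]
fence_face 0.95 [194.68  356.032] [ 0.6209 -0.0931]
fence_face 0.59 [220.92 233.6 ] [0.5285 0.2808]
stop 0.53 [218.8 235.2] [0.5359 0.2787]
ramp 0.88 [210.8   335.488] [ 0.5699 -0.031 ]
ramp_heel_corner 0.65 [223.2   358.528] [ 0.5322 -0.1014]
ramp_heel_corner 0.27 [147.2   391.1
[... 470 characters left out ...]
  0.     315.7746]
board 0.57 [215.32  337.088] [0.5502 0.093 ]
fence 0.67 [183.08  269.184] [ 0.6263 -0.0933]
fence_face 0.57 [179.    267.392] [ 0.6264 -0.0997]
fence_face 0.43 [183.8   305.088] [ 0.5606 -0.0224]
stop 0.82 [263.2 398.4] [0.5439 0.2934]
stop 0.43 [184.88  301.696] [ 0.564  -0.0325]
ramp 0.91 [185.4 302.4] [ 0.5638 -0.0299]
ramp_heel_corner 0.78 [165.4   295.296] [ 0.5417 -0.0863]
push_stick 0.92 [126.    245.504] [ 0.536  -0.3374]
stick_notch 0.73 [136.68  256.896] [ 0.544  -0.2643]
tin 0.61 [268.88  476.608] [0.4049 0.4187]
rally_car 0.6 [298.    299.392] [0.7674 0.2043]
garbage_truck 0.95 [189.8  195.52] [ 0.7831 -0.2146]
road_barrier 0.8 [245.6   253.824] [0.7656 0.0285]
```

View pics/top0.png

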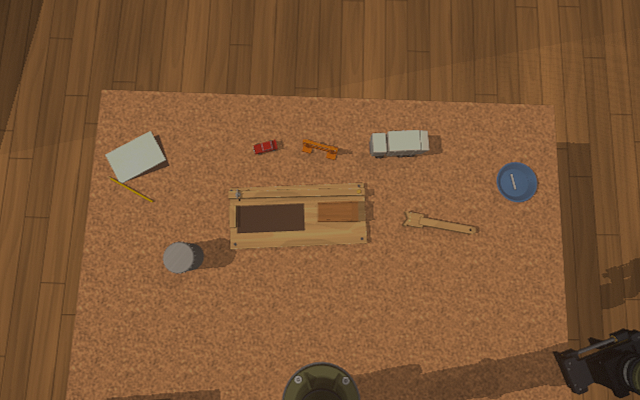

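View pics/scene0.png

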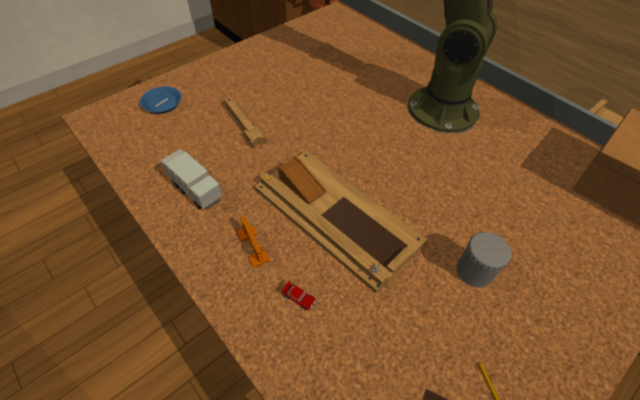

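The top view shows the board at cols 229–367 and rows 183–248. The ramp is on its bare end (about 318–365, 202–222), the fence runs along row ~190, and the stick lies right of the board at 405–477, 212–233. The scene view agrees. I'll refine the poses with masks and an enlarged crop.

Run:
```python
from h import *
np.set_printoptions(precision=4,suppress=True)
im=imaging.get_image("top");f=im["frame"]
c=cv2.resize(f[175:255,220:380],None,fx=5,fy=5,interpolation=cv2.INTER_CUBIC);cv2.imwrite("pics/crop1.png",c[:,:,::-1])
def px(im,uv,z): return onz(im,[uv[1]/400,uv[0]/640],z)
for cam in("top","scene"):
  if cam=="scene": im=imaging.get_image("scene")
  for n,z in(("board",.018),("ramp",.03),("push_stick",.028),("fence",.04),("stop",.032)):
    for r in finder.trace(n,cam)[:1]:
        m=r["region"].astype(np.uint8);v,u=np.nonzero(m)
        W=np.array([px(im,(a+.5,b+.5),z)[:2] for a,b in zip(u,v)]).astype(np.float32)
        rc=cv2.minAreaRect(W);print(cam,n,round(r["conf"],2),len(u),"c",np.array(rc[0]),"sz",np.array(rc[1]),rc[2])
        mu=W.mean(0);w,V=np.linalg.eigh(np.cov((W-mu).T));print("   mean",mu,"axis",V[:,1],"len",np.ptp((W-mu)@V[:,1]))
        if cam=="top":
            print("   corners",cv2.boxPoints(rc).round(4).tolist())
```

```text
top board 0.66 7443 c [0.5523 0.0853] sz [0.1943 0.4229] 3.9135794639587402
   mean [0.5496 0.1   ] axis [-0.0604  0.9982] len 0.42330513275938497
   corners [[0.4410000145435333, 0.2896000146865845], [0.4699000120162964, -0.13230000436306], [0.6636999845504761, -0.11900000274181366], [0.6348000168800354, 0.3028999865055084]]
top ramp 0.94 823 c [ 0.5669 -0.0398] sz [0.062  0.1239] 1.6593111753463745
   mean [ 0.5664 -0.0414] axis [-0.0614  0.9981] len 0.12560776070156024
   corners [[0.5340999960899353, 0.021199999377131462], [0.5376999974250793, -0.10270000249147415], [0.5996999740600586, -0.10090000182390213], [0.5960999727249146, 0.023000000044703484]]
top push_stick 0.83 748 c [ 0.5387 -0.3549] sz [0.2267 0.0454] 82.90044403076172
   mean [ 0.5382 -0.3429] axis [0.1521 0.9884] len 0.22714860254219138
   corners [[0.5022000074386597, -0.46459999680519104], [0.5472000241279602, -0.4702000021934509], [0.5752000212669373, -0.2451999932527542], [0.5302000045776367, -0.23960000276565552]]
top fence 0.59 1220 c [0.6179 0.0874] sz [0.0317 0.4172] 2.9344773292541504
   mean [0.6182 0.092
[... 600 characters left out ...]
 [0.2008 0.4391] 4.197988986968994
   mean [0.5602 0.1323] axis [-0.1096  0.994 ] len 0.44138968871999706
scene ramp 0.63 1199 c [ 0.5651 -0.0369] sz [0.1556 0.0795] 83.88996124267578
   mean [ 0.5638 -0.0354] axis [0.1479 0.989 ] len 0.15754113669952544
scene push_stick 0.6 664 c [ 0.5405 -0.3323] sz [0.2449 0.0511] 77.9057388305664
   mean [ 0.5488 -0.3147] axis [0.1667 0.986 ] len 0.24409718635763603
scene fence 0.77 2046 c [0.6238 0.0998] sz [0.0375 0.4228] 3.5044217109680176
   mean [0.6236 0.1198] axis [-0.0559  0.9984] len 0.42290548865876365
scene stop 0.7 269 c [0.546  0.2938] sz [0.0728 0.0221] 4.171338081359863
   mean [0.5464 0.2934] axis [-0.9954 -0.096 ] len 0.07290293178169965
```

View pics/crop1.png

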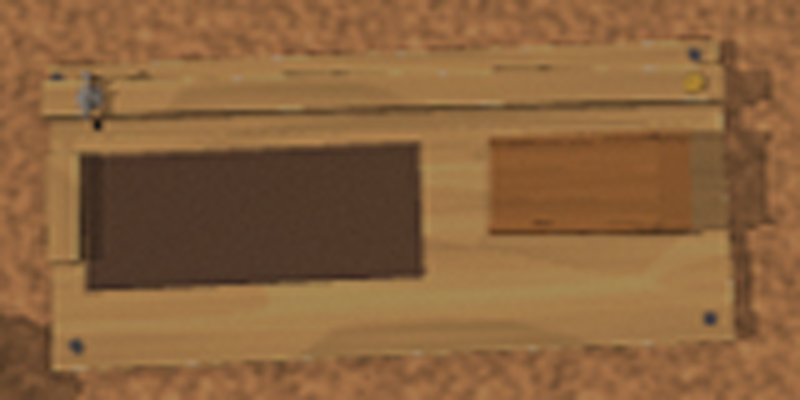

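Run:
```python
from h import *
np.set_printoptions(precision=4,suppress=True)
im=imaging.get_image("top")
def w(X,Y,z): return onz(im,[(175+(Y+.5)/5-.5)/400,(220+(X+.5)/5-.5)/640],z)
g=cv2.cvtColor(im["frame"],cv2.COLOR_RGB2GRAY).astype(float)
P={}
for n,X,Y,z in [("boardBL",52,370,.018),("boardBR",735,340,.018),("boardTR",722,42,.018),("boardTL",44,80,.018),
 ("fTopL",45,113,.04),("fTopR",724,102,.04),("fBotL",100,116,.018),("fBotR",724,107,.018),
 ("rampToeFar",489,138,.026),("rampToeNear",489,234,.026),("heelFar",690,132,.06),("heelNear",693,234,.06),("heelbotNear",727,230,.018),
 ("sandTL",82,156,.018),("sandTR",418,143,.018),("sandBR",424,276,.018),("sandBL",87,290,.018)]:
    P[n]=w(X,Y,z);print(n,P[n][:2])
d=lambda a,b:np.degrees(np.arctan2(*(P[a]-P[b])[:2]))
print("board ang (x per y)",d("boardBL","boardBR"),d("sandBL","sandBR"),d("sandTL","sandTR"),"fence",d("fTopL","fTopR"),d("fBotL","fBotR"),"ramp",d("rampToeFar","heelFar"),d("rampToeNear","heelNear"))
# subpixel fence dark line per column
for c0,c1 in((240,365),):
    pts=[]
    for u in range(c0,c1,4):
        yy=175+(115-(u-231)*12/136)/5; r=np.arange(int(yy)-2,int(yy)+4); v=np.clip(g[r-0,u].max()-g[r,u],0,None)**2
        pts.append(onz(im,[(v@r/v.sum())/400,u/640],.029)[:2])
    pts=np.array(pts);k=np.polyfit(pts[:,1],pts[:,0],1);print("dark line slope deg",np.degrees(np.arctan(k[0])),"x at y=-.1,.28",np.polyval(k,[-.1,.28]),np.std(pts[:,0]-np.polyval(k,pts[:,1])))
```

```text
boardBL [0.4443 0.2891]
boardBR [ 0.4743 -0.1291]
boardTR [ 0.6606 -0.119 ]
boardTL [0.6234 0.305 ]
fTopL [0.5997 0.2979]
fTopR [ 0.6191 -0.1176]
fBotL [0.6018 0.2688]
fBotR [ 0.6192 -0.1207]
rampToeFar [0.5942 0.0262]
rampToeNear [0.5347 0.0245]
heelFar [ 0.5971 -0.0945]
heelNear [ 0.5357 -0.0971]
heelbotNear [ 0.542  -0.1234]
sandTL [0.5764 0.2786]
sandTR [0.5908 0.0703]
sandBR [0.5081 0.0638]
sandBL [0.4936 0.2706]
board ang (x per y) -4.093391568176807 -4.012474100244911 -3.9425255575297555 fence -2.6661091348778747 -2.5604886302046546 ramp -1.3893650748123283 -0.47244246550601515
dark line slope deg -3.106733978486231 x at y=-.1,.28 [0.6195 0.5989] 0.0005422191252695503
```

Run:
```python
from h import *
np.set_printoptions(precision=4,suppress=True)
im=imaging.get_image("top")
m=finder.trace("push_stick","top")[0]["region"];v,u=np.nonzero(m)
W=np.array([onz(im,[b/400,a/640],.03)[:2] for a,b in zip(u,v)])
h=W[W[:,1]<-.31]; mu=h.mean(0)
w_,V=np.linalg.eigh(np.cov((h-mu).T));a=V[:,1]*np.sign(V[1,1])
print("axis heading",np.degrees(np.arctan2(a[1],a[0])))
t=(W-mu)@a; print("tail",mu+a*t.min(),"nose(z.03)",mu+a*t.max(),"len",np.ptp(t))
o=mu+a*(t.min()+.1265)+np.array([.0012,0]);print("origin est",o)
s=ctrl.get_state();X=R.from_rotvec(s["tool_rot"]).as_matrix();print(X)
hd=np.degrees(np.arctan2(X[1,0],X[0,0]));st=np.degrees(np.arctan2(a[1],a[0]))
print("turn az",-(st-hd)); ya=np.array([a[1],-a[0]]);d=o-s["position"][:2];print("shift cm in turned frame",d@a*100,d@ya*100)
```

```text
axis heading 81.26358510938498
tail [ 0.5205 -0.4619] nose(z.03) [ 0.5546 -0.2401] len 0.2244797496855107
origin est [ 0.5409 -0.3369]
[[ 0.937   0.3493  0.    ]
 [ 0.3493 -0.937  -0.0002]
 [-0.      0.0002 -1.    ]]
turn az -60.821687127882406
shift cm in turned frame 31.672421822700304 26.888392453038158
```

```bash
python3 -m jog '[[[0,0,0,0,0,-7.6,5],[0,0,0,0,0,-7.6,5],[0,0,0,0,0,-7.6,5],[0,0,0,0,0,-7.6,5],[0,0,0,0,0,-7.6,5],[0,0,0,0,0,-7.6,5],[0,0,0,0,0,-7.6,5],[0,0,0,0,0,-7.6,5]]]' 40; python3 -m jog '[[[3,2.5,0,0,0,0,5],[3,2.5,0,0,0,0,5],[3,2.5,0,0,0,0,5],[3,2.5,0,0,0,0,5],[3,2.5,0,0,0,0,5],[3,2.5,0,0,0,0,5],[3,2.5,0,0,0,0,5],[3,2.5,0,0,0,0,5],[3,2.5,1,0,0,0,5],[3,2.5,3,0,0,0,5],[0,0,3,0,0,0,5],[0,0,0,0,0,0,5]]]'
cat > d.py <<'E'
import sys
from h import *
np.set_printoptions(precision=4,suppress=True)
# goto helper: tool shift (cm) & turn needed to reach x y z heading
x,y,z,hd=map(float,sys.argv[1:5]);s=ctrl.get_state();X=R.from_rotvec(s["tool_rot"]).as_matrix()
print("t",s["time"],"pos",s["position"],"hd",np.degrees(np.arctan2(X[1,0],X[0,0])),"tilt",X[2],"F",s["ft_force"],"M",s["torque"],"grip",s["grip_width"]*87)
print("turn az",-(hd-np.degrees(np.arctan2(X[1,0],X[0,0]))),"shift(before turn)",X.T@(np.array([x,y,z])-s["position"])*100)
E
python3 d.py .5409 -.3369 .027 81.3
```

```text
time: 2.85
position: [0.227, -0.6091, 0.2446]
tool_rot: [2.379, 2.052, -0.0]
ft_force: [0.4, 0.7, -0.5]
grip_width: 0.575
time: 4.05
position: [0.5181, -0.3479, 0.17]
tool_rot: [-2.375, -2.044, 0.003]
ft_force: [-0.9, 0.4, -0.4]
grip_width: 0.575
t 4.05 pos [ 0.5181 -0.3479  0.17  ] hd 81.4218323393205 tilt [ 0.0037 -0.0075 -1.    ] F [-0.8602  0.381  -0.448 ] M [-0.069   0.0267  0.    ] grip 50.0036477416882
turn az 0.12183233932050541 shift(before turn) [ 1.3721  2.1935 14.2901]
```

```bash
python3 -m jog '[[[0.8,1.0,2,0,0,0,5],[0.8,0.9,3,0,0,0,5],[0,0,3,0,0,0,5],[0,0,2,0,0,0,5],[0,0,1.5,0,0,0,5],[0,0,0,0,0,0,5],[0,0,0,0,0,0,5],[0,0,0,0,0,0,5]]]'; python3 d.py .5409 -.3369 .027 81.3
python3 - <<'E'
from h import *
im=imaging.get_image("scene");c=cv2.resize(im["frame"][60:180,190:350],None,fx=5,fy=5);cv2.imwrite("pics/g1.png",c[:,:,::-1])
E
```

```text
time: 4.85
position: [0.5419, -0.3387, 0.0615]
tool_rot: [2.383, 2.043, 0.001]
ft_force: [0.5, 0.7, -0.6]
grip_width: 0.572
t 4.85 pos [ 0.5419 -0.3387  0.0615] hd 81.20570078860543 tilt [-0.0015  0.0027 -1.    ] F [ 0.5251  0.6591 -0.565 ] M [-0.0574 -0.132  -0.0244] grip 49.77424615218735
turn az -0.09429921139457065 shift(before turn) [ 0.171  -0.1366  3.4454]
```

View pics/g1.png

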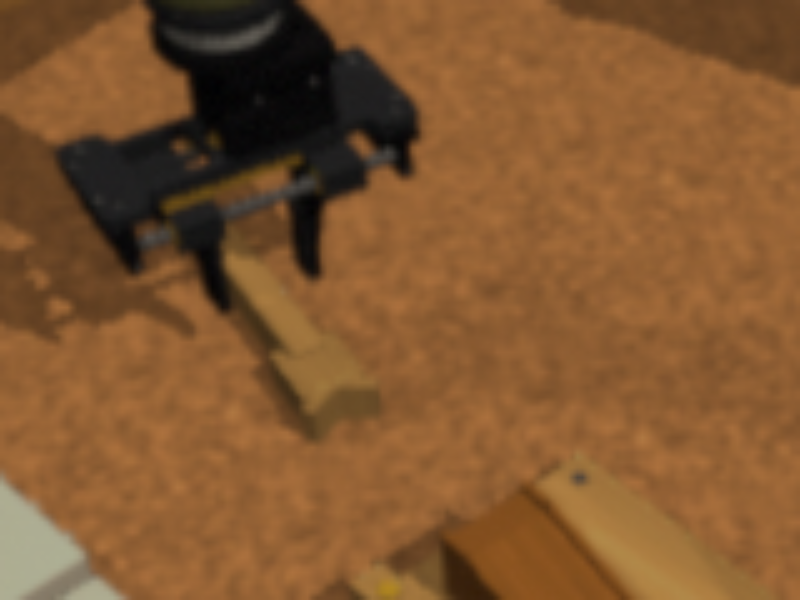

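The crop shows the fingers at about (215,290) and (310,270), straddling the stick's handle. Next I'll lower and grip.

```bash
python3 -m jog '[[[0.17,-0.1,1.5,0,0,0,5],[0,0,1.4,0,0,0,5],[0,0,0.5,0,0,0,5],[0,0,0,0,0,0,5],[0,0,0,0,0,0,2],[0,0,0,0,0,0,2],[0,0,0,0,0,0,2],[0,0,0,0,0,0,2],[0,0,0,0,0,0,2],[0,0,0,0,0,0,2],[0,0,0,0,0,0,2]]]' 40; python3 d.py .5409 -.3369 .027 81.3
python3 -m jog '[[[0,0,-1,0,0,0,2],[0,0,-2,0,0,0,2],[0,0,-2,0,0,0,2],[0,0,0,0,0,0,2],[0,0,0,0,0,0,2],[0,0,0,0,0,0,2]]]';python3 d.py .48 -.18 .06 47.7
```

```text
time: 6.0
position: [0.5403, -0.336, 0.0258]
tool_rot: [2.384, 2.045, -0.0]
ft_force: [-0.7, -0.2, 3.3]
grip_width: 0.273
t 6.0 pos [ 0.5403 -0.336   0.0258] hd 81.24368982532927 tilt [-0.0003  0.0002 -1.    ] F [-0.6531 -0.1566  3.33  ] M [ 0.0638  0.0724 -0.0131] grip 23.74736066086289
turn az -0.05631017467072752 shift(before turn) [-0.0809  0.0717 -0.1169]
time: 6.6
position: [0.5394, -0.3355, 0.0743]
tool_rot: [-2.383, -2.044, 0.001]
ft_force: [-0.5, 0.3, -0.9]
grip_width: 0.275
t 6.6 pos [ 0.5394 -0.3355  0.0743] hd 81.24627409918638 tilt [ 0.0007 -0.0019 -1.    ] F [-0.4642  0.2923 -0.9098] M [ 0.0006 -0.0955 -0.0141] grip 23.94155014512385
turn az 33.54627409918638 shift(before turn) [14.4643 -8.2341  1.4587]
```

```bash
python3 -m jog '[[[0,0,0,0,0,8.4,2],[0,0,0,0,0,8.4,2],[0,0,0,0,0,8.4,2],[0,0,0,0,0,8.4,2],[1.1,-2.7,0,0,0,0,2],[1.1,-2.7,0,0,0,0,2],[1.1,-2.7,0,0,0,0,2],[1.1,-2.7,0,0,0,0,2],[1.1,-2.7,0,0,0,0,2],[1.1,-2.7,0,0,0,0,2],[0,0,1,0,0,0,2],[0,0,0,0,0,0,2]]]'; python3 -m jog '[[[0,0,0,0,0,0,2],[0,0,0,0,0,0,2],[0,0,0,0,0,0,2]]]';python3 d.py .4631 -.176 .047 47.7
python3 - <<'E'
from h import *
np.set_printoptions(precision=4,suppress=True)
for cam in("top","scene"):
    im=imaging.get_image(cam);save(im,cam+"2.png")
    if cam=="top": c=cv2.resize(im["frame"][170:270,300:440],None,fx=5,fy=5,interpolation=cv2.INTER_CUBIC)
    else: c=cv2.resize(im["frame"][100:220,230:370],None,fx=5,fy=5,interpolation=cv2.INTER_CUBIC)
    cv2.imwrite("pics/n_%s.png"%cam,c[:,:,::-1])
    for n,z in(("stick_notch",.053),("ramp_heel_corner",.034),("push_stick",.039)):
        for r in finder.spot_point(n,cam)[:2]: print(cam,n,r["conf"],np.array(r["point"])*[400,640],onz(im,r["point"],z)[:2])
E
```

```text
time: 7.8
position: [0.4635, -0.1774, 0.0638]
tool_rot: [-2.871, -1.27, 0.004]
ft_force: [0.7, -0.6, -1.3]
grip_width: 0.274
time: 8.1
position: [0.4653, -0.1788, 0.0656]
tool_rot: [2.875, 1.267, 0.0]
ft_force: [0.8, 1.0, -0.8]
grip_width: 0.271
t 8.1 pos [ 0.4653 -0.1788  0.0656] hd 47.57431693834586 tilt [ 0.0001  0.0002 -1.    ] F [ 0.794   0.9861 -0.8239] M [-0.0263 -0.0254 -0.0206] grip 23.578231867585902
turn az -0.12568306165414356 shift(before turn) [ 0.0553 -0.3527  1.8576]
top stick_notch 0.65 [224.12  364.096] [ 0.5285 -0.1158]
top ramp_heel_corner 0.62 [219.72 355.52] [ 0.5426 -0.092 ]
top push_stick 0.61 [246.88  386.624] [ 0.4627 -0.1868]
scene stick_notch 0.65 [149.68  292.608] [ 0.5212 -0.1225]
scene ramp_heel_corner 0.87 [165.2   293.888] [ 0.5442 -0.0894]
scene ramp_heel_corner 0.56 [185.32  301.504] [ 0.5738 -0.0212]
scene push_stick 0.75 [133.8   300.032] [ 0.4559 -0.17  ]
```

View pics/n_scene.png

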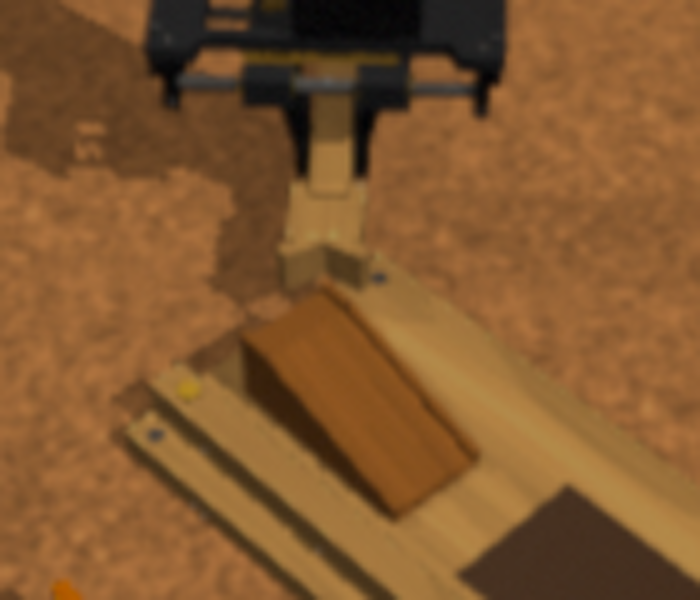

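The crop shows the nose notch at (325,250) lined up with the ramp's near heel corner at (322,290), and the ramp is still off the fence. I'll lower and approach.

```bash
python3 -m jog '[[[0,-0.2,0.9,0,0,0,2],[0,0,0.9,0,0,0,2],[0,0,0,0,0,0,2],[0.6,0,0,0,0,0,2],[0.6,0,0,0,0,0,2],[0.5,0,0,0,0,0,2],[0.4,0,0,0,0,0,2],[0.2,0,0,0,0,0,2],[0,0,0,0,0,0,2],[0,0,0,0,0,0,2],[0,0,0,0,0,0,2]]]';python3 d.py .4800 -.1576 .047 47.7
python3 - <<'E'
from h import *
np.set_printoptions(precision=4,suppress=True)
for cam in("top","scene"):
    im=imaging.get_image(cam)
    if cam=="top": c=cv2.resize(im["frame"][170:270,300:440],None,fx=5,fy=5,interpolation=cv2.INTER_CUBIC)
    else: c=cv2.resize(im["frame"][100:220,230:370],None,fx=5,fy=5,interpolation=cv2.INTER_CUBIC)
    cv2.imwrite("pics/m_%s.png"%cam,c[:,:,::-1])
    for n,z in(("stick_notch",.034),("ramp_heel_corner",.034)):
        for r in finder.spot_point(n,cam)[:1]: print(cam,n,r["conf"],np.array(r["point"])*[400,640],onz(im,r["point"],z)[:2])
E
```

```text
time: 9.6
position: [0.4788, -0.1599, 0.0475]
tool_rot: [2.874, 1.268, -0.0]
ft_force: [0.2, -0.5, -1.1]
grip_width: 0.272
t 9.6 pos [ 0.4788 -0.1599  0.0475] hd 47.62229642950856 tilt [-0.0003  0.     -1.    ] F [ 0.2006 -0.4847 -1.1172] M [-0.0091 -0.0786  0.0049] grip 23.65601885551344
turn az -0.07770357049144394 shift(before turn) [ 0.2502 -0.0694  0.0526]
top stick_notch 0.79 [222.    358.528] [ 0.5359 -0.1013]
top ramp_heel_corner 0.84 [224.   357.12] [ 0.5296 -0.0971]
scene stick_notch 0.7 [161.08  295.296] [ 0.5316 -0.0988]
scene ramp_heel_corner 0.68 [166.68  292.416] [ 0.5506 -0.0877]
```

View pics/m_scene.png

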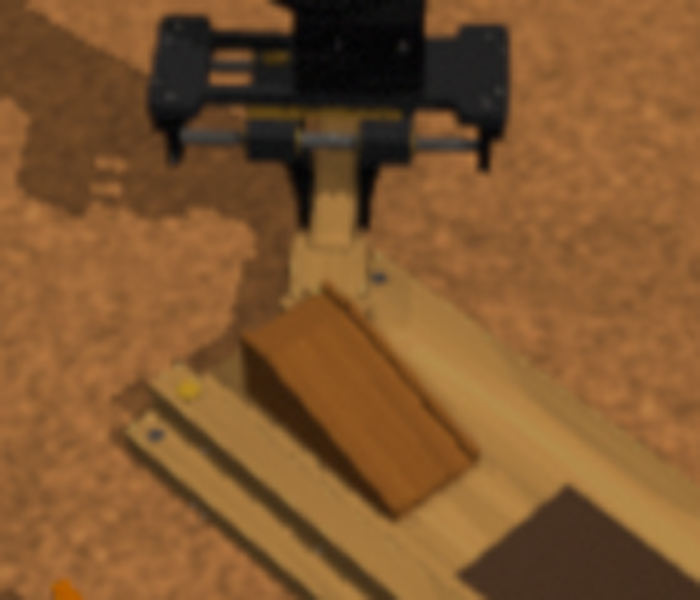

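```bash
python3 -m jog '[[[0.2,0,0,0,0,0,2],[0.2,0,0,0,0,0,2],[0.2,0.06,0,0,0,0,2],[0.18,0.08,0,0,0,0,2],[0.18,0.08,0,0,0,0,2],[0.18,0.08,0,0,0,0,2],[0.18,0.08,0,0,0,0,2]]]';python3 d.py .4800 -.1576 .047 47.7;python3 -m jog '[[[0.18,0.08,0,0,0,0,2],[0.18,0.08,0,0,0,0,2],[0.18,0.08,0,0,0,0,2]]]';python3 d.py .4800 -.1576 .047 47.7
cat > look.py <<'E'
from h import *
import sys
np.set_printoptions(precision=4,suppress=True)
im=imaging.get_image("top")
c=cv2.resize(im["frame"][180:260,220:380],None,fx=5,fy=5,interpolation=cv2.INTER_CUBIC);cv2.imwrite("pics/%s.png"%sys.argv[1],c[:,:,::-1])
m=finder.trace("ramp","top")[0]["region"].astype(np.uint8);v,u=np.nonzero(m)
W=np.array([onz(im,[b/400,a/640],.035)[:2] for a,b in zip(u,v)]).astype(np.float32)
rc=cv2.minAreaRect(W);print("ramp",rc)
# far (fence-side) ramp edge: per column top-most mask row
pts=[]
for col in range(u.min()+3,u.max()-2):
    r=v[u==col].min(); y=onz(im,[r/400,col/640],.035)[1]; s=(col-u.min())/np.ptp(u); z=.026+s*.034
    pts.append(onz(im,[(r-.5)/400,col/640],z)[:2])
pts=np.array(pts);k=np.polyfit(pts[:,1],pts[:,0],1)
print("ramp fence-side edge slope deg",np.degrees(np.arctan(k[0])),"x at ends",np.c_[pts[[0,-1],1],np.polyval(k,pts[[0,-1],1])], "fence x there",.6195-.0495*(pts[[0,-1],1]+.1))
E
python3 look.py p1
```

```text
time: 10.6
position: [0.4908, -0.1524, 0.0475]
tool_rot: [2.874, 1.269, -0.0]
ft_force: [-0.7, -0.7, -1.3]
grip_width: 0.273
t 10.6 pos [ 0.4908 -0.1524  0.0475] hd 47.64143963342886 tilt [-0.0001 -0.     -1.    ] F [-0.6932 -0.7255 -1.3474] M [-0.2561  0.1208 -0.038 ] grip 23.74930307941822
turn az -0.05856036657114316 shift(before turn) [-1.1145 -0.4516  0.0501]
time: 10.9
position: [0.4963, -0.15, 0.0475]
tool_rot: [2.874, 1.269, -0.0]
ft_force: [-1.1, -1.3, -1.5]
grip_width: 0.268
t 10.9 pos [ 0.4963 -0.15    0.0475] hd 47.64790279722339 tilt [-0.0001 -0.     -1.    ] F [-1.0954 -1.2712 -1.5417] M [-0.239   0.07   -0.0034] grip 23.30124245717121
turn az -0.05209720277661489 shift(before turn) [-1.659  -0.6887  0.0503]
ramp ((0.5750916600227356, -0.028553105890750885), (0.06233301758766174, 0.12321355193853378), 11.250308990478516)
ramp fence-side edge slope deg -9.185892818265776 x at ends [[ 0.0244  0.597 ]
 [-0.0777  0.6135]] fence x there [0.6133 0.6184]
```

```bash
python3 -m jog '[[[0.16,0.06,0,0,0,0,2],[0.16,0.06,0,0,0,0,2]]]';python3 d.py .4963 -.15 .047 47.7;python3 -m jog '[[[0.15,0.0,0,0,0,0,2],[0.15,-0.0,0,0,0,0,2]]]';python3 d.py .4963 -.15 .047 47.7;python3 look.py p2
```

```text
time: 11.2
position: [0.4992, -0.1487, 0.0476]
tool_rot: [2.874, 1.268, -0.0]
ft_force: [-0.7, -1.9, -1.6]
grip_width: 0.272
t 11.2 pos [ 0.4992 -0.1487  0.0476] hd 47.625104374401786 tilt [-0.0003  0.0002 -1.    ] F [-0.6667 -1.8973 -1.6067] M [-0.2641  0.1231 -0.0531] grip 23.65354962307805
turn az -0.0748956255982165 shift(before turn) [-0.2883 -0.1284  0.0612]
time: 11.4
position: [0.5014, -0.1463, 0.0476]
tool_rot: [2.874, 1.268, 0.0]
ft_force: [-1.2, -2.0, -0.7]
grip_width: 0.275
t 11.4 pos [ 0.5014 -0.1463  0.0476] hd 47.63232368770857 tilt [-0.      0.0003 -1.    ] F [-1.1595 -2.034  -0.6511] M [-0.3607  0.1382 -0.024 ] grip 23.95171076400221
turn az -0.06767631229143234 shift(before turn) [-0.6109 -0.1276  0.0609]
ramp ((0.577823281288147, -0.02325819432735443), (0.062108468264341354, 0.1211366057395935), 11.536430358886719)
ramp fence-side edge slope deg -9.736823211787083 x at ends [[ 0.0307  0.5987]
 [-0.0746  0.6168]] fence x there [0.613  0.6182]
```

```bash
python3 -m jog '[[[0.15,-0.09,0,0,0,0,2],[0.15,-0.09,0,0,0,0,2],[0.15,-0.09,0,0,0,0,2]]]';python3 d.py .5014 -.1463 .047 47.7;python3 -m jog '[[[0.12,-0.09,0,0,0,0,2],[0.12,-0.09,0,0,0,0,2]]]';python3 d.py .5014 -.1463 .047 47.7;python3 look.py p3
```

```text
time: 11.8
position: [0.5021, -0.1412, 0.0476]
tool_rot: [2.874, 1.269, -0.001]
ft_force: [-1.3, -1.5, -1.3]
grip_width: 0.273
t 11.8 pos [ 0.5021 -0.1412  0.0476] hd 47.64029266249502 tilt [-0.0004  0.     -1.    ] F [-1.2748 -1.5108 -1.2904] M [-0.4484  0.2106 -0.0453] grip 23.746115706953514
turn az -0.059707337504981695 shift(before turn) [-0.4289  0.2928  0.0571]
time: 12.0
position: [0.502, -0.1385, 0.0475]
tool_rot: [2.874, 1.269, -0.002]
ft_force: [-3.7, -2.0, 0.8]
grip_width: 0.272
t 12.0 pos [ 0.502  -0.1385  0.0475] hd 47.63899065947918 tilt [-0.0012 -0.0004 -1.    ] F [-3.7396 -2.0197  0.8337] M [-0.5645  0.4398 -0.0033] grip 23.68762812679013
turn az -0.06100934052082607 shift(before turn) [-0.6183  0.4858  0.052 ]
ramp ((0.5805643796920776, -0.01727116107940674), (0.06286172568798065, 0.12265484780073166), 8.80357551574707)
ramp fence-side edge slope deg -8.154375251095573 x at ends [[ 0.037   0.6027]
 [-0.0685  0.6179]] fence x there [0.6127 0.6179]
```

View pics/p3.png

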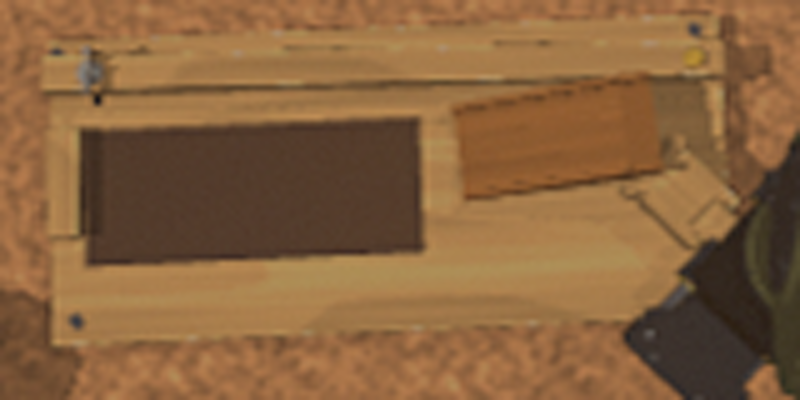

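The crop shows the ramp's heel on the fence at about (650,78), its toe still off at (457,110), and the toe edge about 35 px (21 mm) short of the sandpaper at col 420. The notch is on the corner at (655,172). I'll push along the feed direction to swing the toe in.

```bash
python3 -m jog '[[[0.1,-0.11,0,0,0,0,2],[0.1,-0.11,0,0,0,0,2],[0.1,-0.11,0,0,0,0,2]]]';python3 d.py .502 -.1385 .047 47.7;python3 look.py p4;python3 -m jog '[[[0.1,-0.1,0,0,0,0,2],[0.1,-0.1,0,0,0,0,2]]]';python3 d.py .502 -.1385 .047 47.7;python3 look.py p5
```

```text
time: 12.4
position: [0.5015, -0.1337, 0.0474]
tool_rot: [-2.874, -1.269, 0.002]
ft_force: [-4.5, -2.1, 1.4]
grip_width: 0.272
t 12.4 pos [ 0.5015 -0.1337  0.0474] hd 47.64856382110904 tilt [-0.0009 -0.0008 -1.    ] F [-4.4879 -2.1424  1.4339] M [-0.4789  0.747   0.0991] grip 23.674074317171055
turn az -0.05143617889095964 shift(before turn) [-0.3261  0.3613  0.0374]
ramp ((0.5853531956672668, -0.013787701725959778), (0.06509523838758469, 0.12209103256464005), 4.860993385314941)
ramp fence-side edge slope deg -5.270656274189721 x at ends [[ 0.0373  0.6108]
 [-0.0624  0.62  ]] fence x there [0.6127 0.6176]
time: 12.7
position: [0.5012, -0.1317, 0.0474]
tool_rot: [2.874, 1.268, -0.003]
ft_force: [-5.9, -6.2, 1.8]
grip_width: 0.271
t 12.7 pos [ 0.5012 -0.1317  0.0474] hd 47.629283321305124 tilt [-0.0019 -0.0003 -1.    ] F [-5.8637 -6.1893  1.7917] M [-1.1857  0.9576 -0.0203] grip 23.61815896395711
turn az -0.07071667869487896 shift(before turn) [-0.4525  0.5191  0.0373]
ramp ((0.5857142210006714, -0.013310760259628296), (0.06488398462533951, 0.12164360284805298), 5.322481632232666)
ramp fence-side edge slope deg -3.5596795199902287 x at ends [[ 0.0404  0.6136]
 [-0.0624  0.62  ]] fence x there [0.6125 0.6176]
```

```bash
python3 -m jog '[[[0.1,-0.1,0,0,0,0,2],[0.14,-0.14,0,0,0,0,2],[0.14,-0.14,0,0,0,0,2],[0.14,-0.14,0,0,0,0,2]]]';python3 d.py .5012 -.1317 .047 47.7;python3 look.py p6
```

```text
time: 13.2
position: [0.5007, -0.1258, 0.0474]
tool_rot: [2.874, 1.265, -0.004]
ft_force: [-5.9, -7.3, 1.0]
grip_width: 0.273
t 13.2 pos [ 0.5007 -0.1258  0.0474] hd 47.53158650278923 tilt [-0.0028  0.0006 -1.    ] F [-5.8966 -7.345   0.966 ] M [-1.4212  0.9412 -0.0902] grip 23.759370964856135
turn az -0.16841349721077137 shift(before turn) [-0.402   0.4305  0.0462]
ramp ((0.5854620337486267, -0.00667908787727356), (0.061926864087581635, 0.11709073185920715), 1.7304580211639404)
ramp fence-side edge slope deg -1.7090238624518468 x at ends [[ 0.0435  0.6142]
 [-0.0533  0.6171]] fence x there [0.6124 0.6172]
```

View pics/p6.png

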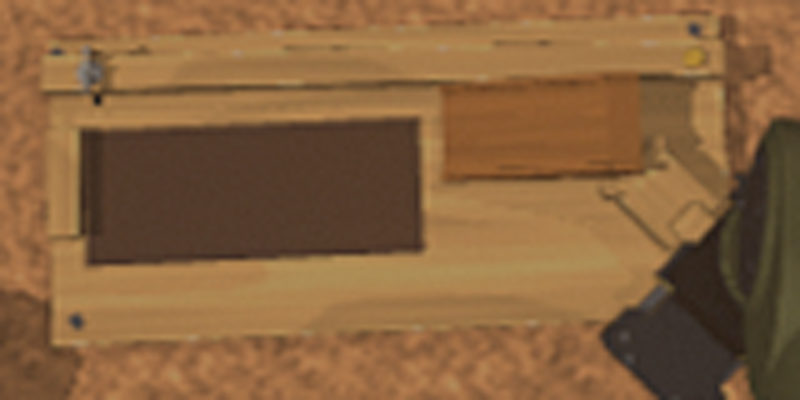

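The crop shows the ramp flush along the batten (top edge on the fence line, row ~80), with its toe at col 443, about 14 mm short of the sandpaper at 420. Now I'll start the feed pass.

```bash
python3 -m jog '[[[0.13,-0.15,0,0,0,0,2],[0.14,-0.14,0,0,0,0,2],[0.14,-0.14,0,0,0,0,2],[0.14,-0.14,0,0,0,0,2],[0.14,-0.14,0,0,0,0,2],[0.14,-0.14,0,0,0,0,2]]]';python3 d.py .5007 -.1258 .047 47.7
```

```text
time: 13.9
position: [0.5001, -0.1139, 0.0474]
tool_rot: [2.874, 1.265, -0.004]
ft_force: [-5.7, -7.1, 1.4]
grip_width: 0.271
t 13.9 pos [ 0.5001 -0.1139  0.0474] hd 47.534852208825534 tilt [-0.0028  0.0005 -1.    ] F [-5.7401 -7.1018  1.4442] M [-1.4562  1.0001 -0.0868] grip 23.545703975242237
turn az -0.1651477911744692 shift(before turn) [-0.8373  0.8534  0.0471]
```

```bash
python3 -m jog '[[[0.13,-0.15,0,0,0,0,2],[0.13,-0.15,0,0,0,0,2],[0.14,-0.14,0,0,0,0,2],[0.14,-0.14,0,0,0,0,2],[0.14,-0.14,0,0,0,0,2],[0.14,-0.14,0,0,0,0,2],[0.14,-0.14,0,0,0,0,2],[0.14,-0.14,0,0,0,0,2]]]';python3 d.py .5001 -.1139 .047 47.7
```

```text
time: 14.7
position: [0.4991, -0.0978, 0.0474]
tool_rot: [2.874, 1.266, -0.004]
ft_force: [-5.5, -7.0, 1.1]
grip_width: 0.27
t 14.7 pos [ 0.4991 -0.0978  0.0474] hd 47.54590761223287 tilt [-0.0026  0.0004 -1.    ] F [-5.494  -7.0347  1.0594] M [-1.4132  0.9398 -0.0734] grip 23.48346881828841
turn az -0.15409238776713607 shift(before turn) [-1.1189  1.1564  0.0443]
```

```bash
python3 -m jog '[[[0.13,-0.15,0,0,0,0,2],[0.13,-0.15,0,0,0,0,2],[0.14,-0.14,0,0,0,0,2],[0.14,-0.14,0,0,0,0,2],[0.14,-0.14,0,0,0,0,2],[0.14,-0.14,0,0,0,0,2],[0.14,-0.14,0,0,0,0,2],[0.14,-0.14,0,0,0,0,2],[0.14,-0.14,0,0,0,0,2],[0.14,-0.14,0,0,0,0,2],[0.14,-0.14,0,0,0,0,2],[0.14,-0.14,0,0,0,0,2]]]';python3 d.py .4991 -.0978 .047 47.7
```

```text
time: 15.9
position: [0.4978, -0.074, 0.0474]
tool_rot: [2.874, 1.266, -0.003]
ft_force: [-5.0, -7.4, 2.2]
grip_width: 0.271
t 15.9 pos [ 0.4978 -0.074   0.0474] hd 47.55048506262618 tilt [-0.0026  0.0003 -1.    ] F [-5.0261 -7.382   2.1626] M [-1.3216  0.9688 -0.1187] grip 23.545345125670778
turn az -0.14951493737382293 shift(before turn) [-1.6681  1.7056  0.0463]
```

```bash
python3 -m jog '[[[0.14,-0.14,0,0,0,0,2],[0.14,-0.14,0,0,0,0,2],[0.14,-0.14,0,0,0,0,2],[0.14,-0.14,0,0,0,0,2],[0.14,-0.14,0,0,0,0,2],[0.14,-0.14,0,0,0,0,2],[0.14,-0.14,0,0,0,0,2],[0.14,-0.14,0,0,0,0,2],[0.14,-0.14,0,0,0,0,2],[0.14,-0.14,0,0,0,0,2],[0.14,-0.14,0,0,0,0,2],[0.14,-0.14,0,0,0,0,2]]]';python3 d.py .4978 -.074 .047 47.7; python3 look.py p7
```

```text
time: 17.1
position: [0.4964, -0.0506, 0.0474]
tool_rot: [2.874, 1.265, -0.005]
ft_force: [-5.6, -7.4, 2.1]
grip_width: 0.274
t 17.1 pos [ 0.4964 -0.0506  0.0474] hd 47.53116419767502 tilt [-0.0033  0.0002 -1.    ] F [-5.5804 -7.4016  2.0635] M [-1.5133  1.0336 -0.0567] grip 23.824588603584374
turn az -0.16883580232498474 shift(before turn) [-1.636   1.6812  0.0438]
ramp ((0.5833109021186829, 0.06896664947271347), (0.0665721446275711, 0.12079046666622162), 4.286832809448242)
ramp fence-side edge slope deg -2.570867448863811 x at ends [[0.1208 0.6118]
 [0.0193 0.6164]] fence x there [0.6086 0.6136]
```

```bash
python3 -m jog '[[[0.13,-0.15,0,0,0,0,2],[0.14,-0.14,0,0,0,0,2],[0.14,-0.14,0,0,0,0,2],[0.14,-0.14,0,0,0,0,2],[0.14,-0.14,0,0,0,0,2],[0.14,-0.14,0,0,0,0,2],[0.13,-0.15,0,0,0,0,2],[0.14,-0.14,0,0,0,0,2],[0.14,-0.14,0,0,0,0,2],[0.14,-0.14,0,0,0,0,2],[0.14,-0.14,0,0,0,0,2],[0.14,-0.14,0,0,0,0,2]]]';python3 d.py .4964 -.0506 .047 47.7
```

```text
time: 18.4
position: [0.4951, -0.0267, 0.0474]
tool_rot: [2.874, 1.266, -0.005]
ft_force: [-6.1, -7.4, 1.7]
grip_width: 0.273
t 18.4 pos [ 0.4951 -0.0267  0.0474] hd 47.53792354981851 tilt [-0.0033  0.0001 -1.    ] F [-6.1172 -7.4191  1.6809] M [-1.441   0.9797 -0.1407] grip 23.74404759320935
turn az -0.16207645018149464 shift(before turn) [-1.6724  1.707   0.0408]
```

```bash
python3 -m jog '[[[0.13,-0.15,0,0,0,0,2],[0.13,-0.15,0,0,0,0,2],[0.13,-0.15,0,0,0,0,2],[0.14,-0.14,0,0,0,0,2],[0.14,-0.14,0,0,0,0,2],[0.14,-0.14,0,0,0,0,2],[0.13,-0.15,0,0,0,0,2],[0.14,-0.14,0,0,0,0,2],[0.14,-0.14,0,0,0,0,2],[0.13,-0.15,0,0,0,0,2],[0.14,-0.14,0,0,0,0,2],[0.14,-0.14,0,0,0,0,2]]]';python3 d.py .4951 -.0267 .047 47.7
```

```text
time: 19.6
position: [0.4937, -0.0022, 0.0474]
tool_rot: [2.874, 1.267, -0.003]
ft_force: [-4.2, -5.4, 0.6]
grip_width: 0.277
t 19.6 pos [ 0.4937 -0.0022  0.0474] hd 47.57291370612629 tilt [-0.002  0.    -1.   ] F [-4.1605 -5.4495  0.5694] M [-1.2125  0.7257 -0.1329] grip 24.061817664889812
turn az -0.12708629387370962 shift(before turn) [-1.7114  1.7583  0.0409]
```

```bash
python3 -m jog '[[[0.14,-0.14,0,0,0,0,2],[0.14,-0.14,0,0,0,0,2],[0.14,-0.14,0,0,0,0,2],[0.14,-0.14,0,0,0,0,2],[0.14,-0.14,0,0,0,0,2],[0.14,-0.14,0,0,0,0,2],[0.13,-0.15,0,0,0,0,2],[0.14,-0.14,0,0,0,0,2],[0.14,-0.14,0,0,0,0,2],[0.14,-0.14,0,0,0,0,2],[0.14,-0.14,0,0,0,0,2],[0.14,-0.14,0,0,0,0,2]]]';python3 d.py .4937 -.0022 .047 47.7
```

```text
time: 20.8
position: [0.4923, 0.0214, 0.0474]
tool_rot: [2.874, 1.267, -0.003]
ft_force: [-4.6, -7.0, 2.2]
grip_width: 0.273
t 20.8 pos [0.4923 0.0214 0.0474] hd 47.56749638399859 tilt [-0.0024 -0.     -1.    ] F [-4.6062 -7.0494  2.2447] M [-1.3009  0.8062 -0.0977] grip 23.718812327037764
turn az -0.13250361600141503 shift(before turn) [-1.649   1.6931  0.0393]
```

```bash
python3 -m jog '[[[0.14,-0.14,0,0,0,0,2],[0.14,-0.14,0,0,0,0,2],[0.14,-0.14,0,0,0,0,2],[0.14,-0.14,0,0,0,0,2],[0.13,-0.15,0,0,0,0,2],[0.14,-0.14,0,0,0,0,2],[0.14,-0.14,0,0,0,0,2],[0.14,-0.14,0,0,0,0,2],[0.14,-0.14,0,0,0,0,2],[0.13,-0.15,0,0,0,0,2],[0.14,-0.14,0,0,0,0,2],[0.14,-0.14,0,0,0,0,2]]]';python3 d.py .4923 .0214 .047 47.7; python3 look.py p8
```

```text
time: 22.0
position: [0.491, 0.0452, 0.0473]
tool_rot: [2.874, 1.267, -0.003]
ft_force: [-4.8, -6.2, 1.8]
grip_width: 0.273
t 22.0 pos [0.491  0.0452 0.0473] hd 47.56944982813971 tilt [-0.0023 -0.0001 -1.    ] F [-4.8242 -6.2161  1.8177] M [-1.2392  0.7528 -0.157 ] grip 23.788431508919196
turn az -0.1305501718602926 shift(before turn) [-1.6696  1.707   0.0373]Traceback (most recent call last):
  File "look.py", line 6, in <module>
    m=finder.trace("ramp","top")[0]["region"].astype(np.uint8);v,u=np.nonzero(m)
      ~~~~~~~~~~~~~~~~~~~~~~~~~~^^^
IndexError: list index out of range
```

```bash
python3 -m jog '[[[0.14,-0.14,0,0,0,0,2],[0.14,-0.14,0,0,0,0,2],[0.14,-0.14,0,0,0,0,2],[0.13,-0.15,0,0,0,0,2],[0.14,-0.14,0,0,0,0,2],[0.14,-0.14,0,0,0,0,2],[0.14,-0.14,0,0,0,0,2],[0.14,-0.14,0,0,0,0,2],[0.13,-0.15,0,0,0,0,2],[0.14,-0.14,0,0,0,0,2],[0.14,-0.14,0,0,0,0,2],[0.14,-0.14,0,0,0,0,2]]]';python3 d.py .491 .0452 .047 47.7
python3 - <<'E'
from h import *
im=imaging.get_image("scene");c=cv2.resize(im["frame"][150:300,260:440],None,fx=4,fy=4,interpolation=cv2.INTER_CUBIC);cv2.imwrite("pics/q1.png",c[:,:,::-1])
E
```

```text
time: 23.3
position: [0.4896, 0.069, 0.0473]
tool_rot: [2.874, 1.267, -0.003]
ft_force: [-3.4, -6.6, 1.1]
grip_width: 0.273
t 23.3 pos [0.4896 0.069  0.0473] hd 47.57036004988266 tilt [-0.0023 -0.0002 -1.    ] F [-3.4218 -6.5515  1.087 ] M [-1.2408  0.6261 -0.0962] grip 23.768376991159982
turn az -0.12963995011734397 shift(before turn) [-1.6668  1.7114  0.0352]
```

View pics/q1.png

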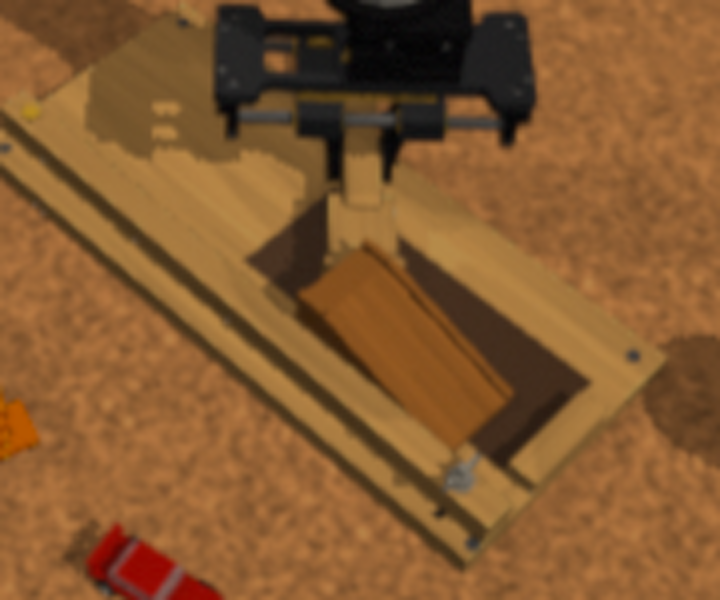

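The crop shows the ramp flush on the fence with the stick still in its heel corner at (360,245), and its toe at (485,420) about 25–30 mm short of the stop.

```bash
python3 -m jog '[[[0.15,-0.13,0,0,0,0,2],[0.15,-0.13,0,0,0,0,2],[0.15,-0.13,0,0,0,0,2],[0.14,-0.14,0,0,0,0,2],[0.14,-0.14,0,0,0,0,2],[0.14,-0.14,0,0,0,0,2],[0.14,-0.14,0,0,0,0,2],[0.14,-0.14,0,0,0,0,2],[0.14,-0.14,0,0,0,0,2]]]';python3 d.py .4896 .069 .047 47.7
```

```text
time: 24.25
position: [0.4886, 0.0858, 0.0472]
tool_rot: [2.874, 1.266, -0.006]
ft_force: [-6.0, -8.0, 3.3]
grip_width: 0.273
t 24.25 pos [0.4886 0.0858 0.0472] hd 47.53722099774232 tilt [-0.0044 -0.0002 -1.    ] F [-5.9744 -7.9876  3.3245] M [-1.6561  0.9072 -0.1076] grip 23.734666770243727
turn az -0.16277900225768605 shift(before turn) [-1.1762  1.2057  0.0284]
```

Creep to the stop, watching for a rise in Fy.

```bash
python3 -m jog '[[[0.13,-0.15,0,0,0,0,2],[0.1,-0.1,0,0,0,0,2],[0.1,-0.1,0,0,0,0,2],[0.1,-0.1,0,0,0,0,2]]]';python3 d.py .4886 .0858 .047 47.7;python3 -m jog '[[[0.06,-0.08,0,0,0,0,2],[0.07,-0.07,0,0,0,0,2],[0.07,-0.07,0,0,0,0,2]]]';python3 d.py .4886 .0858 .047 47.7
```

```text
time: 24.65
position: [0.4883, 0.0922, 0.0472]
tool_rot: [2.874, 1.266, -0.006]
ft_force: [-5.1, -8.8, 2.4]
grip_width: 0.273
t 24.65 pos [0.4883 0.0922 0.0472] hd 47.5400150070338 tilt [-0.0042 -0.0003 -1.    ] F [-5.11   -8.8159  2.4322] M [-1.5564  0.8734 -0.1331] grip 23.77473257290807
turn az -0.1599849929662014 shift(before turn) [-0.4462  0.453   0.0239]
time: 24.95
position: [0.4881, 0.0953, 0.0473]
tool_rot: [2.874, 1.266, -0.006]
ft_force: [-5.6, -8.2, 3.3]
grip_width: 0.274
t 24.95 pos [0.4881 0.0953 0.0473] hd 47.54611859281395 tilt [-0.0038 -0.0002 -1.    ] F [-5.562  -8.1936  3.3074] M [-1.4655  0.8967 -0.1032] grip 23.80488384688856
turn az -0.1538814071860557 shift(before turn) [-0.6685  0.6771  0.0283]
```

```bash
python3 -m jog '[[[0.06,-0.07,0,0,0,0,2],[0.06,-0.07,0,0,0,0,2],[0.06,-0.06,0,0,0,0,2]]]';python3 d.py .4881 .0953 .047 47.7;python3 -m jog '[[[0.06,-0.06,0,0,0,0,2],[0.06,-0.06,0,0,0,0,2]]]';python3 d.py .4881 .0953 .047 47.7
```

```text
time: 25.25
position: [0.4878, 0.0964, 0.0472]
tool_rot: [2.873, 1.263, -0.008]
ft_force: [-5.5, -12.5, 3.7]
grip_width: 0.272
t 25.25 pos [0.4878 0.0964 0.0472] hd 47.46705178344103 tilt [-0.0057  0.0007 -1.    ] F [ -5.4822 -12.4802   3.6596] M [-2.4039  0.9129 -0.3409] grip 23.659996335202692
turn az -0.2329482165589738 shift(before turn) [-0.0566  0.096   0.0203]
time: 25.45
position: [0.4875, 0.0969, 0.0471]
tool_rot: [2.873, 1.261, -0.01]
ft_force: [-5.2, -14.0, 3.9]
grip_width: 0.277
t 25.45 pos [0.4875 0.0969 0.0471] hd 47.40865862650065 tilt [-0.0073  0.0011 -1.    ] F [ -5.2452 -14.0082   3.8669] M [-2.8725  0.9501 -0.4207] grip 24.08398097275573
turn az -0.29134137349934974 shift(before turn) [-0.0761  0.1522  0.0066]
```

Fy jumped from about 8 to 14 N and motion stopped, so the toe seems to be on the stop (about 6 N thrust). I'll check before backing off.

Run:
```python
from h import *
im=imaging.get_image("scene");c=cv2.resize(im["frame"][190:290,320:440],None,fx=6,fy=6,interpolation=cv2.INTER_CUBIC);cv2.imwrite("pics/q2.png",c[:,:,::-1])
```

```text
(no output)
```

View pics/q2.png

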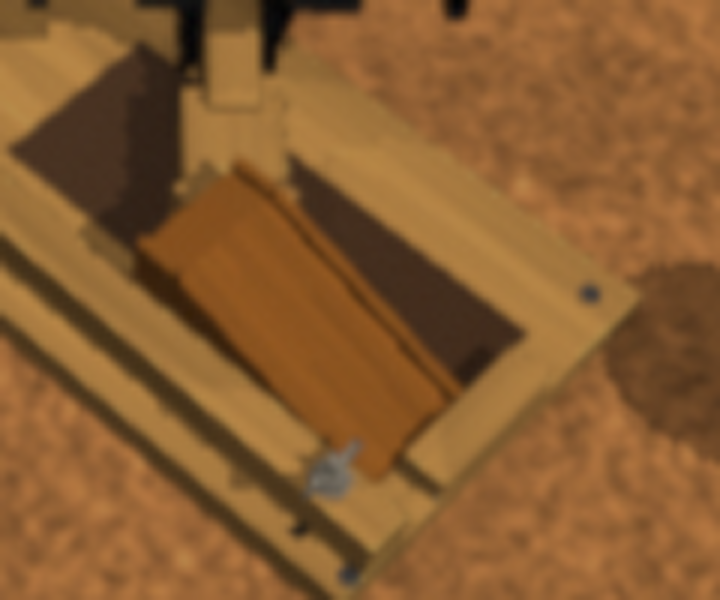

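The crop shows the toe edge meeting the stop's face along (380,475)–(460,390), flush on the batten. I'll back off now.

```bash
python3 -m jog '[[[-0.1,0.1,0,0,0,0,2],[-0.15,0.05,0,0,0,0,2],[-0.2,0,0,0,0,0,2],[-0.3,0,0,0,0,0,2],[-0.5,0,0,0,0,0,2],[-1,0,0,0,0,0,2],[-1,0,0,0,0,0,2],[-1,0,0,0,0,0,2],[0,0,0,0,0,0,2],[0,0,0,0,0,0,2]]]';python3 -m jog '[[[0,0,-1,0,0,0,2],[0,0,-2,0,0,0,2],[0,0,-2,0,0,0,2],[0,0,-1,0,0,0,2],[0,0,0,0,0,0,2],[0,0,0,0,0,0,2]]]';python3 d.py .5 -.33 .03 47.7
```

```text
time: 26.5
position: [0.4614, 0.0688, 0.0477]
tool_rot: [2.874, 1.268, 0.001]
ft_force: [0.2, 0.4, -1.8]
grip_width: 0.271
time: 27.1
position: [0.4612, 0.0691, 0.1073]
tool_rot: [2.874, 1.269, -0.0]
ft_force: [0.1, -0.2, -1.7]
grip_width: 0.272
t 27.1 pos [0.4612 0.0691 0.1073] hd 47.65114423082134 tilt [-0.0002  0.0001 -1.    ] F [ 0.1008 -0.1929 -1.6752] M [-0.0312 -0.0693  0.0004] grip 23.638386490235067
turn az -0.0488557691786653 shift(before turn) [-26.8799  29.7544   7.7384]
```

```bash
python3 -m jog '[[[-2.7,3,0,0,0,0,2],[-2.7,3,0,0,0,0,2],[-2.7,3,0,0,0,0,2],[-2.7,3,0,0,0,0,2],[-2.7,3,0,0,0,0,2],[-2.7,3,0,0,0,0,2],[-2.7,3,0,0,0,0,2],[-2.7,3,0,0,0,0,2],[-2.7,3,0,0,0,0,2],[-2.7,3,0,0,0,0,2],[0,0,0,0,0,0,2],[0,0,0,0,0,0,2]]]';python3 -m jog '[[[0,0,0,0,0,0,2],[0,0,2,0,0,0,2],[0,0,2,0,0,0,2],[0,0,2,0,0,0,2],[0,0,0.5,0,0,0,2],[0,0,0,0,0,0,2],[0,0,0,0,0,0,2],[0,0,0,0,0,0,2]]]';python3 d.py .5 -.33 .0265 47.7
```

```text
time: 28.3
position: [0.4999, -0.333, 0.1056]
tool_rot: [-2.873, -1.264, 0.002]
ft_force: [-1.2, 0.7, 0.0]
grip_width: 0.272
time: 29.1
position: [0.502, -0.3328, 0.0439]
tool_rot: [2.872, 1.269, 0.002]
ft_force: [0.0, -0.0, -1.1]
grip_width: 0.273
t 29.1 pos [ 0.502  -0.3328  0.0439] hd 47.66702408536926 tilt [ 0.0003  0.0023 -1.    ] F [ 0.0347 -0.0467 -1.1193] M [-0.0712 -0.0412 -0.0303] grip 23.711119036055457
turn az -0.03297591463073957 shift(before turn) [ 0.0675 -0.3405  1.7411]
```

```bash
python3 -m jog '[[[0,0,0.8,0,0,0,2],[0,0,0.5,0,0,0,2],[0,0,0.3,0,0,0,2],[0,0,0.1,0,0,0,2],[0,0,0.05,0,0,0,2],[0,0,0,0,0,0,2],[0,0,0,0,0,0,2],[0,0,0,0,0,0,2]]]';python3 d.py .5 -.33 .0258 47.7
```

```text
time: 29.9
position: [0.5007, -0.3324, 0.0258]
tool_rot: [-2.873, -1.269, 0.001]
ft_force: [-3.5, 2.3, 5.3]
grip_width: 0.272
t 29.9 pos [ 0.5007 -0.3324  0.0258] hd 47.639404407895846 tilt [-0.0006 -0.0009 -1.    ] F [-3.5479  2.259   5.2888] M [ 0.2807  0.6892 -0.0451] grip 23.672778684071513
turn az -0.06059559210415699 shift(before turn) [ 0.13   -0.215  -0.0011]
```

Down on the shelf. Release and rise.

```bash
python3 -m jog '[[[0,0,-0.05,0,0,0,3],[0,0,0,0,0,0,4],[0,0,0,0,0,0,5],[0,0,0,0,0,0,5],[0,0,0,0,0,0,5],[0,0,-1,0,0,0,5],[0,0,-2,0,0,0,5],[0,0,-3,0,0,0,5],[0,0,-4,0,0,0,5],[0,0,-4,0,0,0,5],[0,0,0,0,0,0,5],[0,0,0,0,0,0,5]]]';python3 -m jog '[[[-3,3,0,0,0,0,5],[-3,3,0,0,0,0,5],[0,3,0,0,0,0,5],[0,3,0,0,0,0,5],[0,3,0,0,0,0,5],[0,3,0,0,0,0,5],[0,0,0,0,0,0,5],[0,0,0,0,0,0,5],[0,0,0,0,0,0,5]]]'
python3 look.py z1
python3 - <<'E'
from h import *
im=imaging.get_image("top");save(im,"top9.png")
c=np.hstack([im["frame"]]);
a=cv2.resize(im["frame"][130:280,160:480],None,fx=2.5,fy=2.5,interpolation=cv2.INTER_CUBIC)
cv2.imwrite("pics/z2.png",a[:,:,::-1])
for n in("tin","rally_car","garbage_truck","road_barrier"):
    r=finder.spot_point(n,"top")
    if r: print(n,onz(im,r[0]["point"],0)[:2])
E
```

```text
time: 31.1
position: [0.5018, -0.333, 0.1675]
tool_rot: [2.871, 1.268, 0.002]
ft_force: [-0.3, -0.0, -0.3]
grip_width: 0.577
time: 32.0
position: [0.5929, -0.4972, 0.1646]
tool_rot: [-2.872, -1.269, 0.002]
ft_force: [-0.1, 0.7, 0.2]
grip_width: 0.575
tin [0.42134427 0.41076078]
rally_car [0.76767533 0.20287284]
garbage_truck [ 0.78367741 -0.21588999]
road_barrier [0.77428846 0.02379058]Traceback (most recent call last):
  File "look.py", line 6, in <module>
    m=finder.trace("ramp","top")[0]["region"].astype(np.uint8);v,u=np.nonzero(m)
      ~~~~~~~~~~~~~~~~~~~~~~~~~~^^^
IndexError: list index out of range
```

View pics/z2.png

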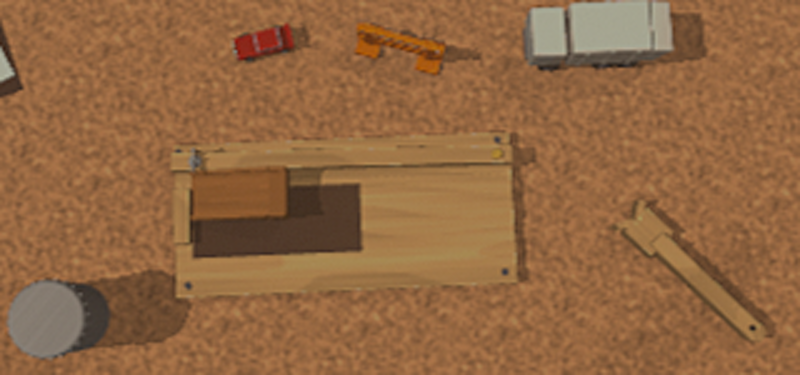

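The picture shows the ramp at (190–287, 170–218), flush on the fence with its toe at the stop. The stick lies flat off the board at (620–765, 205–340), and the tin and toys stand where they were. Handing in.

```bash
python3 -c "
from bench import close_job; print(close_job())"
```

```text
the job is handed in; nothing more can be done
None
```

The job is done and handed in at about 32 s of the 72 s allowed. The ramp is home against the end stop and flush on the fence. The stick lies flat on the shelf, clear of the board.

- **Setting the ramp:** I pushed it against the fence with the stick's notch in its heel corner. It swung about 8° askew on the way, but I had it flush with the toe still about 14 mm short of the sandpaper.
- **Feeding:** I fed it along the fence in one pass. The sideways force on the tool, roughly the ramp's pressure on the fence, stayed between 3.4 and 6.1 N.
- **At the stop:** The feed force rose from about 8 to 14 N at the stop, which I read as about 6 N of thrust on it.
- **Last checks:** The final picture shows the ramp flush on the fence with its toe at the stop, and the stick off the board. The tin and toys stand within a few mm of where they were first measured, which is about the networks' own scatter.
- **What failed:** The network did not find the ramp in the top view twice, late in the feed and at the end. So its final pose was judged by eye from the picture and from the force at the stop, not measured.

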